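# Weigh a sealed sensor housing by hand and tray it by class

## Robot

A 6-joint arm with a two-finger parallel gripper is mounted at the origin on the work surface. World frame = base frame: x ahead of the robot, y to its left, z up, the work surface at z = 0. Lengths are in m, angles in degrees, forces in N, time in s.
With the tool pointing down it reaches from about 0.375 to 0.9 m from the base axis. Payload 3.1 kg.
Tool frame: the origin (TCP) lies midway between the tips of the shut fingers; the grasp point (between the pads) lies 19 mm behind it; x points along the fingers, y is the direction in which the jaws open and shut, and the axes are right-handed (so a half turn about x gives the same grasp; the last joint's range is limited). The gripper opens to 87 mm and grips with 3 to 60 N. Pads are 19 mm wide; open, the fingers measure 117 mm over their backs; the gripper's body (75 mm by 190 mm) begins 51 mm behind the grasp point.
Start: joints at [-84.655, 30.224, 82.088, -0, 67.689, -10.227], TCP at [0.168, -0.602, 0.223] pointing down, gripper open.
Joint ranges: [-176.69, 176.69], [-43.24, 126.21], [12.49, 139.97], [-82, 262], [0, 151.66], [-163.58, 163.58]. Speed limits (degrees/s): [159.86, 159.86, 180, 180, 180, 180].

## Interface

Orientations are given as a 3x3 rotation matrix whose columns are the frame's x, y, z axes.
In Python, from rig import bot gives the robot as it stands.
- The arm moves only by the tool play_rows, never from a script. Its argument "motion" is a list of rows, each a list of 3 entries, a list of its own where there are three numbers: the shift along the tool's x, y, z in mm, then the turn, a rotation vector about the tool's x, y, z in degrees, then the opening, from 0 (shut) to 1 (fully open). A call has 1 to 8 rows; each row is the pose to reach, as a shift and turn from the pose commanded when the call began, along the tool's axes at that moment; what a row does not reach only later rows make up. A row lasts 1/10 s, in which the tool goes at most 50 mm and 8.59 degrees, less where a joint would pass 70% of its speed; a pose out of reach is approached as far as the arm can. A call with a gripper value outside its range is refused whole. The fingers move at their own pace and stop on an object; the grip force is fixed at half the most. Time passes only in rows, so rows that repeat a pose let the fingers close. It gives the time, the measured TCP pose, the force and the opening at its end, in the units of the state.
- bot.read_state(): the state, without advancing time (a new reading comes with each control period).
- bot.capture(name): name is "scene" or "top" or "wrist"; returns a dict with "img" (384x512x3 uint8, blue, green, red), "mtx" (3x3 intrinsics, pixels), "rvec" (rotation vector, rad) and "tvec" (3), from world to camera coordinates, as OpenCV has them. Camera axes: x right, y down, z forward; pixel columns grow to the right and rows downward; lengths in m; the calibration is good to about 2 mm. A picture is of the moment at which its call begins. There is no depth.
- bot.hand_in(): hands the job in, once; it reports no verdict.
The state is a dict: "time_s": time; "joint_positions": joint angles; "qvel": joint speeds; "tau": joint torques, N m; "position": TCP position; "tcp_rot": TCP orientation; "force": force on the tool from outside, world axes, zero at the start; "moment": the same for the moment, N m; "opening": opening from 0.0 (shut) to 1.0 (fully open).
Only numpy, scipy, OpenCV 4.12 (cv2) and the standard library are available. Lean on these libraries where they do the work, as an engineer would, in place of code of your own. Each camera call takes 0.05 s, during which the arm holds its last target.

## Task

Pick up the sealed aluminium housing with the green lid, lift it clear of the bench for a moment to judge its weight, and stand it upright inside the matching tray: white floor for an empty shell (about 120 g), yellow for a potted sensor (about 400 g), red for one with a solid steel core (about 750 g). Set it down gently, do not drop it, and let go.

Things in the scene. Friction and masses are not known exactly. Their poses are not given: they have to be found in the camera images.
- housing: Sealed round aluminium housing with a green lid, 48 mm in diameter, 76 mm tall, upright on the bench. Origin: centre of its underside; z up its axis. Its outside does not tell its class: 100 to 145 g (empty), 360 to 455 g (potted) or 680 to 830 g (steel core); the inside has 2 mm of play. Two others, orange- and grey-lidded, stand 120 mm or more away, centre to centre; not part of the job.
- tray_white: A fixed, shallow black square tray with a white floor, 130 x 130 mm outside, 120 x 120 mm inside, walls 5 mm thick, rim 20 mm above the bench, inner floor 5 mm above the bench. Origin: centre of its underside, on the bench; x and y along its sides, z up. For empty housings (about 120 g).
- tray_yellow: A fixed, shallow black square tray with a yellow floor, 130 x 130 mm outside, 120 x 120 mm inside, walls 5 mm thick, rim 20 mm above the bench, inner floor 5 mm above the bench. Origin: centre of its underside, on the bench; x and y along its sides, z up. For potted housings (about 400 g).
- tray_red: A fixed, shallow black square tray with a red floor, 130 x 130 mm outside, 120 x 120 mm inside, walls 5 mm thick, rim 20 mm above the bench, inner floor 5 mm above the bench. Origin: centre of its underside, on the bench; x and y along its sides, z up. For steel-cored housings (about 750 g).
Not all that is in view belongs to the job. What is shaped like the tray_white but blue or purple is not meant.

How it is judged:
By the outcome, as a careful person would: the job done as asked, in the order asked, and still so for the second after the job is handed in, with the robot touching nothing.
It also fails if it takes over 38 s, if anything falls off the work surface, if the arm or the gripper's body presses on something with over 40 N, if the wrist force passes 120 N, or if a joint passes its speed limit or range.

## Working session

There is one attempt and no reset: what is moved stays moved. The work goes in short steps, Python scripts to look and compute and a tool call to move; the robot and the scene stay as the last step left them, time stands still between calls to the robot, and variables do not carry over. Pictures are saved under pics/ and viewed, and the job is handed in when it is done.

Besides the shell and the picture viewer there is one more tool, called after "Emit:" as name(argument=value, ...), one argument or row to a line, values as JSON. play_rows: Moves the arm, as the interface text tells. Its arguments: {"type":"object","properties":{"motion":{"type":"array"}},"required":["motion"]}

```bash
mkdir -p pics
cat > h.py <<'E'
import numpy as np, cv2
from rig import bot
def cap(n,fn=None):
    c=bot.capture(n)
    if fn: cv2.imwrite('pics/'+fn,c['img'])
    return c
def ray(c,u,v):
    R=cv2.Rodrigues(np.array(c['rvec'],float))[0];t=np.array(c['tvec'],float).ravel()
    p=cv2.undistortPoints(np.array([[[u,v]]],float),np.array(c['mtx'],float),None).ravel()
    d=R.T@np.array([p[0],p[1],1]);o=-R.T@t
    return o,d/np.linalg.norm(d)
def onz(c,u,v,z):
    o,d=ray(c,u,v);return o+d*(z-o[2])/d[2]
def tri(r1,r2):
    A=[];b=[]
    for o,d in(r1,r2):
        P=np.eye(3)-np.outer(d,d);A.append(P);b.append(P@o)
    return np.linalg.lstsq(np.vstack(A),np.hstack(b),rcond=None)[0]
E
python3 - <<'E'
from h import *
a=cap('scene','s0.png');b=cap('top','t0.png');w=cap('wrist','w0.png')
import pickle;pickle.dump((a,b,w),open('c0.pkl','wb'))
s=bot.read_state();print(s['time_s'],s['position'],s['force'],s['opening']);print(np.round(s['tcp_rot'],3))
E
```

```text
0.15 [ 0.16776753 -0.60145821  0.22178154] [ 0.07677629 -0.56132233 -0.15899008] 1.0018180327547017
[[-0.     0.269 -0.963]
 [ 0.002 -0.963 -0.269]
 [-1.    -0.002 -0.   ]]
```

```bash
ls -la . pics
```

```text
.:
total 1748
drwxr-xr-x  3 agent agent    4096 Dec  7 16:05 .
drwxr-xr-x 23 root  root     4096 Dec  7 16:04 ..
-rw-r--r--  1 agent agent 1770462 Dec  7 16:05 c0.pkl
-rw-r--r--  1 agent agent     654 Dec  7 16:05 h.py
drwxr-xr-x  2 agent agent    4096 Dec  7 16:05 pics

pics:
total 848
drwxr-xr-x 2 agent agent   4096 Dec  7 16:05 .
drwxr-xr-x 3 agent agent   4096 Dec  7 16:05 ..
-rw-r--r-- 1 agent agent 312582 Dec  7 16:05 s0.png
-rw-r--r-- 1 agent agent 246953 Dec  7 16:05 t0.png
-rw-r--r-- 1 agent agent 293594 Dec  7 16:05 w0.png
```

View pics/s0.png

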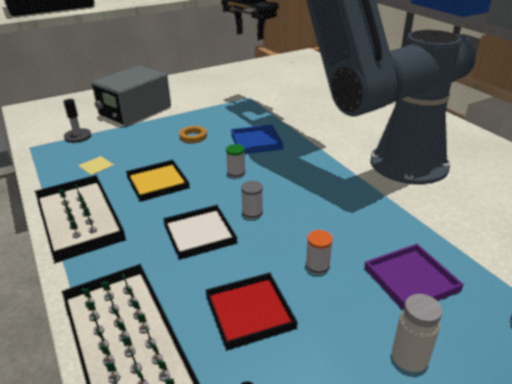

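View pics/t0.png

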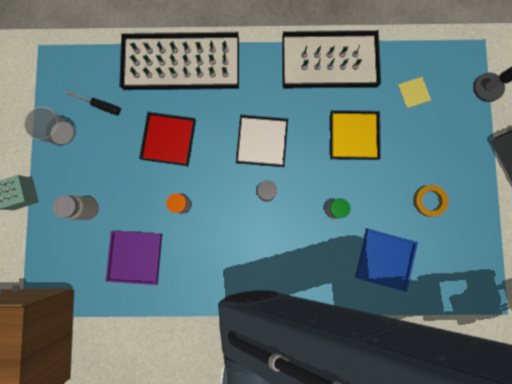

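View pics/w0.png

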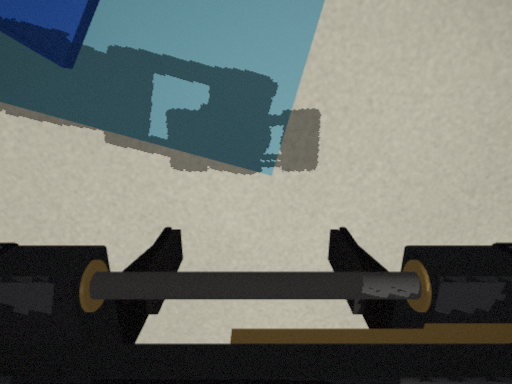

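The scene view shows the green lid at (235,149), with the grey lid at (252,187) and the orange lid at (319,239). In the top view they are at (339,208), (267,190) and (177,203). Trays in the top view: red (168,139), white (262,141), yellow (355,135). Blue (387,259) and purple (134,257) are decoys, and so are the yellow note (415,92), the orange ring and the large jars at the left.

Candidates for the target are green (339,208), grey (267,190) and orange (177,203). I choose the green lid.

```bash
cat > m.py <<'E'
from h import *
import pickle
a,b,w=pickle.load(open('c0.pkl','rb'))
def mask(c,lo,hi): return cv2.inRange(cv2.cvtColor(c['img'],cv2.COLOR_BGR2HSV),lo,hi)
def blob(m,near):
    cs,_=cv2.findContours(m,cv2.RETR_EXTERNAL,cv2.CHAIN_APPROX_NONE)
    cs=[c for c in cs if cv2.contourArea(c)>30]
    return min(cs,key=lambda c:np.hypot(*(np.array(cv2.minAreaRect(c)[0])-near)))
def cen(c):
    M=cv2.moments(c);return M['m10']/M['m00'],M['m01']/M['m00']
g=dict(lo=(45,90,40),hi=(85,255,255))
cc={}
for n,c,near in(('scene',a,(235,149)),('top',b,(339,208))):
    k=blob(mask(c,**g),near);cc[n]=k;print(n,cen(k),cv2.boundingRect(k),cv2.contourArea(k))
print('lid tri (blob cent)',tri(ray(a,*cen(cc['scene'])),ray(b,*cen(cc['top']))))
for z in(.07,.076): print(z,onz(b,*cen(cc['top']),z),onz(a,*cen(cc['scene']),z))
T={'red':((0,150,80),(8,255,255),(168,139),(250,310)),'yellow':((18,150,120),(32,255,255),(355,135),(157,179)),'white':((0,0,150),(179,60,255),(262,141),(200,230))}
for n,(lo,hi,pt,ps) in T.items():
    kb=blob(mask(b,lo,hi),pt);ka=blob(mask(a,lo,hi),ps)
    rb=cv2.minAreaRect(kb);pts=np.array([onz(b,*p,0.005)[:2] for p in cv2.boxPoints(rb)])
    print(n,'top',np.round(rb[0],1),'scene',np.round(cen(ka),1),'tri',np.round(tri(ray(a,*cen(ka)),ray(b,*cen(kb))),4),'sides',np.round(np.linalg.norm(np.roll(pts,-1,0)-pts,axis=1),3),'onplane',np.round(onz(b,*cen(kb),.005),4),np.round(onz(a,*cen(ka),.005),4),'yaw',np.round(np.degrees(np.arctan2(*(pts[1]-pts[0])[::-1]))))
# other lids
for n,pt in(('grey',(267,187)),('orange',(177,203))): print(n,onz(b,*pt,.076))
cv2.imwrite('pics/crop.png',np.hstack([cv2.resize(a['img'][110:210,185:285],(390,390),interpolation=2),cv2.resize(b['img'][160:260,290:390],(390,390),interpolation=2)]))
E
python3 m.py
```

```text
scene (234.7193585337915, 149.11912943871707) (226, 144, 19, 11) 145.5
top (339.8732551647124, 207.79843662758233) (330, 198, 21, 20) 298.5
lid tri (blob cent) [ 0.43348255 -0.19047322  0.07374857]
0.07 [ 0.43394744 -0.19152401  0.07      ] [ 0.43033096 -0.19639586  0.07      ]
0.076 [ 0.43368532 -0.19013677  0.076     ] [ 0.43496235 -0.18650154  0.076     ]
red top [167.5 138.8] scene [248.7 309.4] tri [0.626  0.2509 0.0088] sides [0.124 0.12  0.123 0.118] onplane [0.6267 0.2521 0.005 ] [0.6248 0.2477 0.005 ] yaw -8.0
yellow top [354.5 135. ] scene [156.3 179. ] tri [ 0.6313 -0.2503  0.0118] sides [0.116 0.116 0.116 0.115] onplane [ 0.6322 -0.2517  0.005 ] [ 0.6293 -0.2619  0.005 ] yaw -2.0
white top [261.7 140.7] scene [198.3 230.4] tri [ 0.6182 -0.0024  0.0105] sides [0.116 0.12  0.116 0.118] onplane [ 0.6192 -0.0023  0.005 ] [ 0.6163 -0.0093  0.005 ] yaw -5.0
grey [ 0.48617961 -0.01330095  0.076     ]
orange [0.44874742 0.20741061 0.076     ]
```

View pics/crop.png

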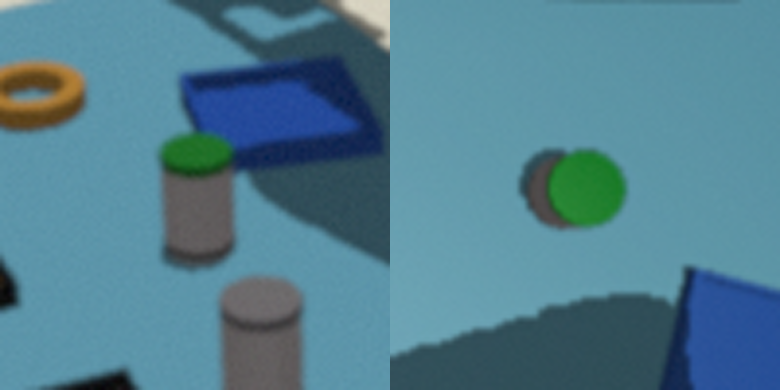

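The crop confirms a green lid on a plain aluminium cylinder, standing alone. The two-view lid height is 74 mm, against the stated 76 mm. I'm moving above it now.

Emit:
play_rows(
  motion=[
    [[0,-20,-22],[0,0,0],1],
    [[0,-50,-56],[0,0,0],1],
    [[0,-82,-93],[0,0,0],1],
    [[0,-114,-129],[0,0,0],1],
    [[0,-146,-165],[0,0,0],1],
    [[0,-178,-201],[0,0,0],1],
    [[0,-210,-237],[0,0,0],1],
    [[0,-240,-270],[0,0,0],1],
  ],
)

```text
time_s: 0.95
position: [0.3641, -0.2963, 0.2225]
tcp_rot: [[-0.0, 0.268, -0.963], [0.0, -0.963, -0.268], [-1.0, -0.0, -0.0]]
force: [0.4, 0.8, -0.3]
opening: 0.999
```

Emit:
play_rows(
  motion=[
    [[0,-30,-34],[0,0,0],1],
    [[0,-55,-62],[0,0,0],1],
    [[0,-75,-86],[0,0,0],1],
    [[0,-85,-97],[0,0,0],1],
    [[0,-85,-97],[0,0,0],1],
    [[0,-85,-97],[0,0,0],1],
  ],
)

```text
time_s: 1.55
position: [0.4339, -0.1905, 0.2224]
tcp_rot: [[-0.001, 0.269, -0.963], [-0.0, -0.963, -0.269], [-1.0, 0.0, 0.001]]
force: [0.4, -0.2, 0.5]
opening: 1.001
```

Run:
```python
from h import *
w=cap('wrist','w1.png');s=bot.read_state()
print(s['time_s'],s['position'],s['force'],s['opening']);print(np.round(s['tcp_rot'],3),np.max(np.abs(s['qvel'])))
m=cv2.inRange(cv2.cvtColor(w['img'],cv2.COLOR_BGR2HSV),(45,90,40),(85,255,255))
cs=cv2.findContours(m,0,1)[0];k=max(cs,key=cv2.contourArea);c,r=cv2.minEnclosingCircle(k);print(c,r,cv2.boundingRect(k))
for z in(.07,.076):print(onz(w,*c,z))
import pickle;a,b,_=pickle.load(open('c0.pkl','rb'))
print('tri w+top',tri(ray(w,*c),ray(b,339.87,207.8)),'w+scene',tri(ray(w,*c),ray(a,234.72,149.12)))
d=np.array([.4335,-.19,.027])-s['position'];print(np.array(s['tcp_rot']).T@d*1000)
```

```text
1.6 [ 0.43377873 -0.19096915  0.22245719] [-0.79670159 -0.22961392  1.0002951 ] 0.9986140850062208
[[-0.     0.268 -0.963]
 [-0.    -0.963 -0.268]
 [-1.     0.     0.   ]] 1.0020342525514736
(254.01162719726562, 180.56394958496094) 23.064809799194336 (231, 158, 46, 46)
[ 0.43021749 -0.19099175  0.07      ]
[ 0.43178912 -0.1905715   0.076     ]
tri w+top [ 0.4332143  -0.18972213  0.08023003] w+scene [ 0.43193185 -0.19100544  0.07330053]
[ 1.95456994e+02 -1.04261430e+00 -7.60162403e-02]
```

View pics/w1.png

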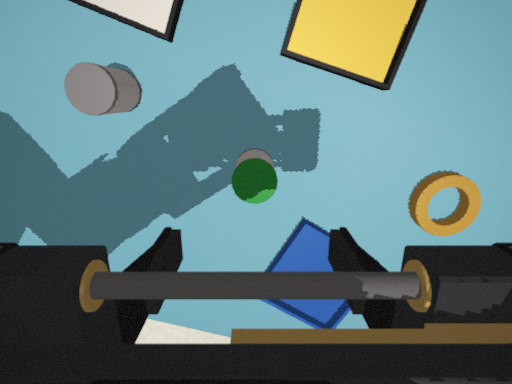

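The wrist view shows the green lid at (254,181), centred between the fingers. All the lid estimates agree within about 2 mm. Descending now.

Emit:
play_rows(
  motion=[
    [[25,-1,1],[0,0,0],1],
    [[60,-1,1],[0,0,0],1],
    [[95,-1,1],[0,0,0],1],
    [[130,-1,1],[0,0,0],1],
    [[160,-1,1],[0,0,0],1],
    [[180,-1,1],[0,0,0],1],
    [[192,-1,1],[0,0,0],1],
    [[195,-1,1],[0,0,0],1],
  ],
)

```text
time_s: 2.4
position: [0.4321, -0.1904, 0.0264]
tcp_rot: [[-0.002, 0.267, -0.964], [0.001, -0.964, -0.267], [-1.0, -0.002, 0.001]]
force: [-0.2, 1.1, 0.3]
opening: 0.997
```

Emit:
play_rows(
  motion=[
    [[0,0,0],[0,0,0],1],
    [[0,0,0],[0,0,0],1],
  ],
)

```text
time_s: 2.6
position: [0.4334, -0.1904, 0.0284]
tcp_rot: [[0.002, 0.268, -0.963], [-0.001, -0.963, -0.268], [-1.0, 0.002, -0.001]]
force: [-0.0, 0.7, -0.5]
opening: 0.998
```

Run:
```python
from h import *
w=cap('wrist','w2.png');a=cap('scene','s2.png');s=bot.read_state()
print(s['time_s'],s['position'],s['force'],s['opening'])
```

```text
2.7 [ 0.43345109 -0.19024171  0.02853392] [ 0.50455704  0.64643752 -0.34160677] 0.998427620646279
```

View pics/w2.png

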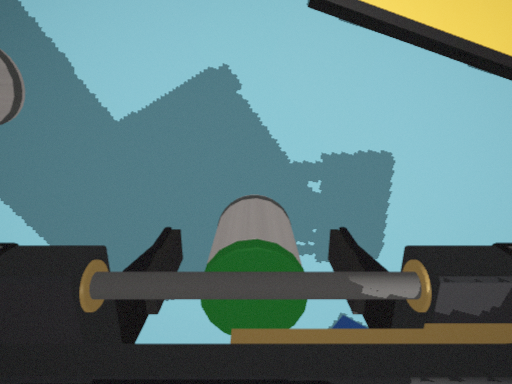

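View pics/s2.png

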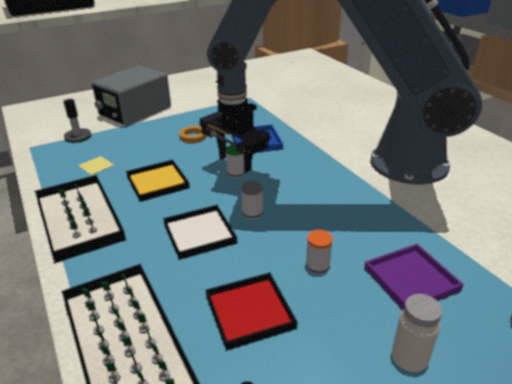

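In the wrist view (254,285) the housing stands between the fingers. Closing.

Emit:
play_rows(
  motion=[
    [[0,0,0],[0,0,0],0],
    [[0,0,0],[0,0,0],0],
    [[0,0,0],[0,0,0],0],
    [[0,0,0],[0,0,0],0],
    [[0,0,0],[0,0,0],0],
    [[0,0,0],[0,0,0],0],
    [[0,0,0],[0,0,0],0],
    [[0,0,0],[0,0,0],0],
  ],
)

```text
time_s: 3.5
position: [0.4329, -0.1897, 0.0275]
tcp_rot: [[-0.0, 0.269, -0.963], [0.0, -0.963, -0.269], [-1.0, -0.0, 0.0]]
force: [0.2, 0.5, 0.5]
opening: 0.551
```

Run:
```python
from h import *
s=bot.read_state();print(s['time_s'],s['position'],s['force'],s['moment'],s['opening'],s['tau'])
```

```text
3.5 [ 0.43287438 -0.18972007  0.02753728] [0.15415334 0.45725324 0.48394443] [-0.04372279 -0.01277627  0.00683697] 0.550557931934209 [-4.95023467e-02 -3.77455795e+01 -4.94275063e+00  3.35285102e-02
 -1.55060214e-02  1.00541051e-02]
```

Gripped: opening 0.551 × 87 mm = 48 mm. Lifting gently.

Emit:
play_rows(
  motion=[
    [[-3,0,0],[0,0,0],0],
    [[-10,0,0],[0,0,0],0],
    [[-22,0,0],[0,0,0],0],
    [[-37,0,0],[0,0,0],0],
    [[-52,0,0],[0,0,0],0],
    [[-64,0,0],[0,0,0],0],
    [[-72,0,0],[0,0,0],0],
    [[-75,0,0],[0,0,0],0],
  ],
)

```text
time_s: 4.3
position: [0.4333, -0.19, 0.1039]
tcp_rot: [[0.002, 0.269, -0.963], [-0.001, -0.963, -0.269], [-1.0, 0.002, -0.001]]
force: [-0.1, -0.8, -1.2]
opening: 0.551
```

Emit:
play_rows(
  motion=[
    [[0,0,0],[0,0,0],0],
    [[0,0,0],[0,0,0],0],
    [[0,0,0],[0,0,0],0],
    [[0,0,0],[0,0,0],0],
    [[0,0,0],[0,0,0],0],
    [[0,0,0],[0,0,0],0],
  ],
)

```text
time_s: 4.9
position: [0.4328, -0.1897, 0.1023]
tcp_rot: [[-0.0, 0.268, -0.963], [0.0, -0.963, -0.268], [-1.0, -0.0, 0.0]]
force: [0.1, 0.6, -1.7]
opening: 0.552
```

Run:
```python
from h import *
F=[]
for i in range(16):
    c=cap('wrist' if i<15 else 'scene','w3.png' if i==14 else 's3.png' if i==15 else None);s=bot.read_state();F.append(s['force'])
F=np.array(F);print(s['time_s'],s['position'],s['opening'],F.mean(0),F.std(0));print(np.round(F[:,2],2))
```

```text
5.7 [ 0.43283417 -0.18971594  0.102559  ] 0.5497665048242873 [ 0.15400261  0.18403593 -1.13824454] [0.42825247 0.32807228 0.39195065]
[-0.95 -1.79 -1.16 -0.8  -0.66 -1.   -0.85 -1.24 -0.94 -1.9  -0.89 -1.66
 -1.51 -1.31 -0.51 -1.04]
```

View pics/s3.png

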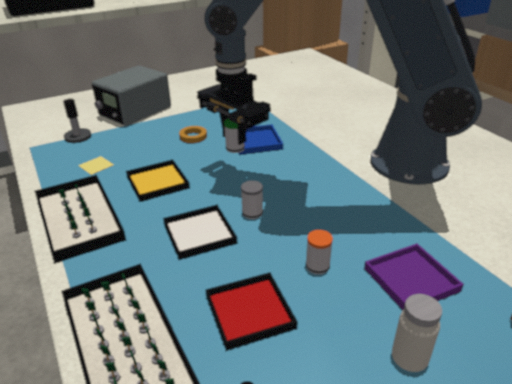

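View pics/w3.png

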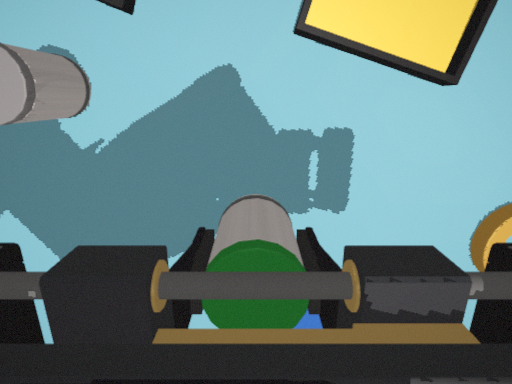

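The mean force over 16 readings is −1.14 N, about 116 g, and the baseline before the grasp was near 0. That is the empty class; a potted housing would read about −4 N. The scene view shows the housing off the bench at (234,135), and in the wrist view it is firmly held. The goal is the white tray at (0.6185, −0.0025). I'll go up first, then across.

Emit:
play_rows(
  motion=[
    [[-12,0,0],[0,0,0],0],
    [[-30,0,0],[0,0,0],0],
    [[-48,-4,-6],[0,0,0],0],
    [[-58,-14,-25],[0,0,0],0],
    [[-60,-28,-49],[0,0,0],0],
    [[-60,-43,-76],[0,0,0],0],
    [[-60,-58,-102],[0,0,0],0],
    [[-60,-73,-128],[0,0,0],0],
  ],
)

```text
time_s: 6.5
position: [0.5371, -0.0841, 0.1626]
tcp_rot: [[-0.0, 0.268, -0.963], [0.0, -0.963, -0.268], [-1.0, -0.0, 0.0]]
force: [0.4, -0.4, -0.8]
opening: 0.546
```

Emit:
play_rows(
  motion=[
    [[0,-15,-26],[0,0,0],0],
    [[0,-29,-52],[0,0,0],0],
    [[0,-41,-73],[0,0,0],0],
    [[0,-50,-88],[0,0,0],0],
    [[0,-55,-97],[0,0,0],0],
    [[0,-57,-101],[0,0,0],0],
    [[0,-57,-101],[0,0,0],0],
    [[0,-57,-101],[0,0,0],0],
  ],
)

```text
time_s: 7.3
position: [0.6178, -0.0036, 0.1624]
tcp_rot: [[-0.001, 0.268, -0.963], [-0.0, -0.963, -0.268], [-1.0, -0.0, 0.001]]
force: [-0.4, 0.4, -0.4]
opening: 0.55
```

```bash
cat > w4.py <<'E'
from h import *
w=cap('wrist','w4.png');s=bot.read_state()
print(s['time_s'],s['position'],s['force'],s['opening'])
hsv=cv2.cvtColor(w['img'],cv2.COLOR_BGR2HSV)
d=np.array([.6185,-.0025,.0375])-s['position'];print(np.array(s['tcp_rot']).T@d*1000)
E
python3 w4.py
```

```text
7.35 [ 0.61781402 -0.00369936  0.16244895] [-0.89768924 -0.69461786 -0.83578969] 0.5505801799090425
[124.94809229  -0.94884521  -1.10608526]
```

View pics/w4.png

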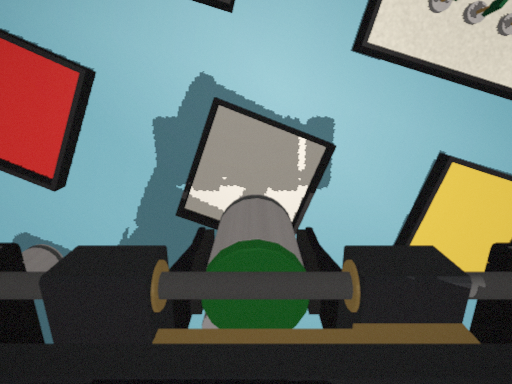

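The wrist view shows the housing over the white tray. The tray's far rim corners are at (217,100) and (333,147). I'll do a quick rim height and centre check before descending.

Run:
```python
from h import *
import pickle
a,b,_=pickle.load(open('c0.pkl','rb'));w=cap('wrist')
# outer dark-rim corners of white tray, top view
m=cv2.inRange(b['img'],(0,0,0),(60,60,60));m[:100]=0;m[190:]=0;m[:,:215]=0;m[:,310:]=0
p=np.argwhere(m>0)[:,::-1].astype(np.float32);r=cv2.minAreaRect(p);bp=cv2.boxPoints(r);print(np.round(bp,1))
print('centre at z=.02',onz(b,*r[0],.02))
for q in((217,99),(334,147),(178,215)):
    print(q,'wrist@.02',np.round(onz(w,*q,.02),3),[np.round(tri(ray(w,*q),ray(b,*t)),3).tolist() for t in bp])
```

```text
[[236.1 162. ]
 [240.  114.8]
 [287.1 118.8]
 [283.2 165.9]]
centre at z=.02 [ 0.61651886 -0.00184118  0.02      ]
(217, 99) wrist@.02 [0.685 0.052 0.02 ] [[0.662, 0.109, -0.548], [0.685, 0.053, 0.023], [0.662, -0.011, 0.157], [0.623, -0.001, -0.075]]
(334, 147) wrist@.02 [ 0.672 -0.071  0.02 ] [[0.612, 0.01, 0.119], [0.66, 0.015, 0.199], [0.672, -0.07, 0.027], [0.621, -0.111, -0.237]]
(178, 215) wrist@.02 [0.558 0.065 0.02 ] [[0.559, 0.065, 0.021], [0.634, 0.043, 0.185], [0.631, -0.009, 0.211], [0.56, 0.002, 0.07]]
```

The rim triangulates to 21–27 mm (text says 20) and the tray centre is (0.617, −0.002). The housing is already centred, so I'm descending to about 6 mm above the floor, then slowly.

Emit:
play_rows(
  motion=[
    [[10,-1,0],[0,0,0],0],
    [[30,-1,0],[0,0,0],0],
    [[52,-1,0],[0,0,0],0],
    [[74,-1,0],[0,0,0],0],
    [[94,-1,0],[0,0,0],0],
    [[109,-1,0],[0,0,0],0],
    [[118,-1,0],[0,0,0],0],
    [[122,-1,0],[0,0,0],0],
  ],
)

```text
time_s: 8.2
position: [0.6178, -0.0021, 0.0395]
tcp_rot: [[-0.001, 0.268, -0.963], [0.0, -0.963, -0.268], [-1.0, -0.001, 0.001]]
force: [1.2, 0.5, -1.4]
opening: 0.548
```

Emit:
play_rows(
  motion=[
    [[0,0,0],[0,0,0],0],
    [[1,0,0],[0,0,0],0],
    [[2,0,0],[0,0,0],0],
    [[3,0,0],[0,0,0],0],
    [[4,0,0],[0,0,0],0],
    [[5,0,0],[0,0,0],0],
    [[5,0,0],[0,0,0],0],
    [[5,0,0],[0,0,0],0],
  ],
)

```text
time_s: 9.0
position: [0.6183, -0.0021, 0.0355]
tcp_rot: [[-0.0, 0.268, -0.963], [0.0, -0.963, -0.268], [-1.0, -0.0, 0.0]]
force: [0.5, -0.4, -1.8]
opening: 0.547
```

Emit:
play_rows(
  motion=[
    [[0.4,0,0],[0,0,0],0],
    [[0.8,0,0],[0,0,0],0],
    [[1.2,0,0],[0,0,0],0],
    [[1.6,0,0],[0,0,0],0],
    [[2,0,0],[0,0,0],0],
    [[2,0,0],[0,0,0],0],
    [[2,0,0],[0,0,0],0],
  ],
)

```text
time_s: 9.7
position: [0.6183, -0.0021, 0.0336]
tcp_rot: [[0.0, 0.268, -0.963], [-0.0, -0.963, -0.268], [-1.0, 0.0, -0.0]]
force: [1.6, -1.2, -1.1]
opening: 0.55
```

Run:
```python
from h import *
F=[];P=[]
for i in range(6):
    c=cap('wrist','w5.png') if i<5 else cap('scene','s5.png');s=bot.read_state();F.append(s['force']);P.append(s['position'])
print(s['time_s'],np.mean(P,0),s['opening'],np.mean(F,0),np.round(np.array(F)[:,2],2))
```

```text
10.0 [ 0.61830049 -0.00206354  0.03357895] 0.5499429786589182 [-0.21920329 -0.02204202 -1.34283091] [-1.19 -1.5  -1.15 -1.95 -0.78 -1.49]
```

View pics/s5.png

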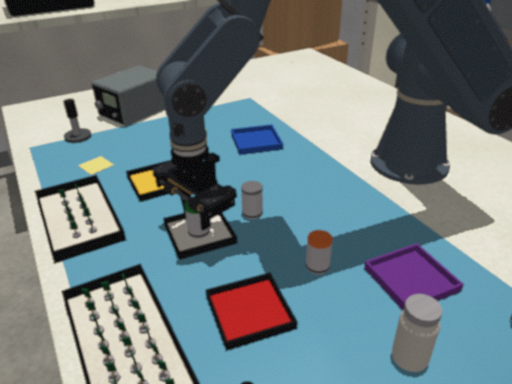

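The housing is in the white tray at scene (198,228). It is still hanging, with about 1 mm to go. I'm lowering in small steps until contact shows.

Emit:
play_rows(
  motion=[
    [[0.2,0,0],[0,0,0],0],
    [[0.4,0,0],[0,0,0],0],
    [[0.6,0,0],[0,0,0],0],
    [[0.8,0,0],[0,0,0],0],
    [[1,0,0],[0,0,0],0],
    [[1.2,0,0],[0,0,0],0],
    [[1.2,0,0],[0,0,0],0],
  ],
)

```text
time_s: 10.7
position: [0.6183, -0.0021, 0.0326]
tcp_rot: [[0.0, 0.269, -0.963], [-0.0, -0.963, -0.269], [-1.0, 0.0, -0.0]]
force: [-0.4, -0.5, 1.0]
opening: 0.553
```

```bash
cat > f.py <<'E'
from h import *
F=[];P=[]
for i in range(5):
    c=cap('wrist');s=bot.read_state();F.append(s['force']);P.append(s['position'])
print(s['time_s'],np.mean(P,0),s['opening'],np.mean(F,0),np.round(np.array(F)[:,2],2))
E
python3 f.py
```

```text
10.95 [ 0.61828246 -0.00206338  0.03256255] 0.5485887269094295 [-0.75517547  0.02571207  1.72872701] [1.44 1.46 0.98 2.08 2.7 ]
```

The force went from −1.3 to +1.7 N, so it has touched down and is pressed lightly. Releasing, then rising.

Emit:
play_rows(
  motion=[
    [[0,0,0],[0,0,0],0.65],
    [[0,0,0],[0,0,0],0.75],
    [[0,0,0],[0,0,0],0.9],
    [[0,0,0],[0,0,0],1],
    [[0,0,0],[0,0,0],1],
    [[0,0,0],[0,0,0],1],
    [[0,0,0],[0,0,0],1],
    [[0,0,0],[0,0,0],1],
  ],
)

```text
time_s: 11.75
position: [0.6183, -0.0021, 0.0323]
tcp_rot: [[-0.0, 0.268, -0.963], [0.0, -0.963, -0.268], [-1.0, -0.0, 0.0]]
force: [0.0, 0.6, 0.3]
opening: 0.993
```

Emit:
play_rows(
  motion=[
    [[-5,0,0],[0,0,0],1],
    [[-18,0,0],[0,0,0],1],
    [[-40,0,0],[0,0,0],1],
    [[-65,0,0],[0,0,0],1],
    [[-95,0,0],[0,0,0],1],
    [[-125,0,0],[0,0,0],1],
    [[-145,0,0],[0,0,0],1],
    [[-150,0,0],[0,0,0],1],
  ],
)

```text
time_s: 12.55
position: [0.6202, -0.0024, 0.1865]
tcp_rot: [[0.007, 0.269, -0.963], [-0.001, -0.963, -0.269], [-1.0, 0.003, -0.007]]
force: [0.8, -0.4, -0.0]
opening: 0.996
```

Emit:
play_rows(
  motion=[
    [[0,0,0],[0,0,0],1],
    [[0,0,0],[0,0,0],1],
    [[0,0,0],[0,0,0],1],
  ],
)

```text
time_s: 12.85
position: [0.6172, -0.0019, 0.1809]
tcp_rot: [[-0.003, 0.268, -0.963], [0.001, -0.963, -0.268], [-1.0, -0.001, 0.003]]
force: [0.2, 0.3, -0.9]
opening: 1.0
```

Run:
```python
from h import *
w=cap('wrist','w6.png');a=cap('scene','s6.png');s=bot.read_state()
print(s['time_s'],s['position'],s['force'],s['opening'])
out=[]
for c in(w,a):
    m=cv2.inRange(cv2.cvtColor(c['img'],cv2.COLOR_BGR2HSV),(45,90,40),(85,255,255))
    if c is a: m[:130]=0;m[:, :150]=0;m[:,260:]=0
    cs=cv2.findContours(m,0,1)[0];k=max(cs,key=cv2.contourArea);p=cv2.minAreaRect(k)[0];print(p,cv2.contourArea(k),onz(c,*p,.081));out.append(ray(c,*p))
print(tri(*out))
cv2.imwrite('pics/fin.png',np.hstack([cv2.resize(w['img'],(400,300)),cv2.resize(a['img'][165:265,140:273],(400,300))]))
```

```text
12.95 [ 0.61751338 -0.00197315  0.18098392] [-0.93310685  0.10793078  0.35855804] 0.9996646940105157
(255.5, 191.5) 2043.0 [ 0.61759056 -0.00264307  0.081     ]
(196.0, 206.0) 239.5 [0.61978358 0.00304654 0.081     ]
[ 0.61698005 -0.00308738  0.07653008]
```

View pics/fin.png

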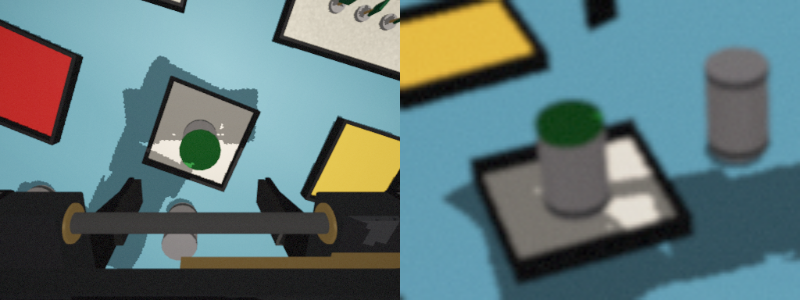

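Both views show the housing upright in the middle of the white tray, with the gripper open and clear. Its lid is at wrist (255,191) and scene (196,206). Handing in.

```bash
python3 -c "
from rig import bot
print(bot.hand_in())"
```

```text
the job is handed in; nothing more can be done
None
```

The green-lidded housing is standing upright and released in the white (empty) tray, and the job is handed in at about 13 s of the 38 s allowed.

- **Weight:** I gripped it at 48 mm and lifted it about 75 mm. The mean force over 16 readings was −1.14 N, about 116 g, which is the empty class. Single readings were noisy (standard deviation about 0.4 N), but a potted housing would read about −4 N.
- **Placing:** I lowered it in sub-millimetre steps at the end. The force changed from −1.3 to +1.7 N at contact, so it was pressed on with about 3 N before I let go.
- **Last checks:** Two views show it upright near the tray centre, with the lid at about (0.617, −0.003), the gripper open and the arm 150 mm above.
- **Disagreements:** The final lid height triangulated to 76.5 mm against an expected 81 mm. The tray floor came out at 10.5 mm instead of 5 mm, and the rim at 21–27 mm instead of 20 mm. I put these down to calibration and blob-centre error. At contact the tool was about 5 mm higher than when it gripped the housing on the bench, which fits the stated floor height.

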